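Hang a second filter paddle on the occupied hook

ROBOT

A 6-joint arm with a two-finger parallel gripper is mounted at the origin on a cart in front of the work surface, level with it; the furniture and walls round the work are solid. World frame = base frame: x ahead of the robot, y to its left, z up, the work surface at z = 0. Lengths are in mm, angles in rad, forces in N, time in s.
With the tool pointing down it reaches from about 300 to 775 mm from the base axis. Payload 14.6 kg.
Tool frame: the origin (TCP) lies at the very end of the fingers, on their centre line; the grasp point (between the pads) lies 19 mm behind it; z points along the fingers, y is the line along which they close (so a half turn about z gives the same grasp; the last joint's range is limited). The gripper opens to 94 mm and grips with 3 to 60 N. Pads are 16 mm wide; open, the fingers measure 119 mm over their backs; the gripper's body (75 mm by 177 mm) begins 78 mm behind the grasp point.
Start: joints at [-1.298, 0.3, 1.521, -0, 1.321, -0.067], TCP at [183.307, -518.544, 205.446] pointing down, gripper open.
Joint ranges: [-3.03, 3.03], [-0.79, 2.21], [0.23, 2.52], [-1.04, 4.18], [0, 3.07], [-2.55, 2.55]. Speed limits (rad/s): [2.22, 2.22, 2.57, 3.14, 3.14, 3.14].

INTERFACE

Orientations are given as [roll, pitch, yaw] about the fixed x, y, z axes, in that order (R = Rz(yaw) Ry(pitch) Rx(roll)).
In Python, from cell import manip, camera, get_calibration gives the robot as it stands. The module is installed in compiled form; this text tells all that it offers.
- The arm moves only by the tool jog_arm, never from a script. Its argument "plan" is one flat list of numbers, 6 for each row, row after row: the shift along the world's x, y, z in m, then the turn, a rotation vector about the world's x, y, z in degrees. A call has 1 to 20 rows; each row is the pose to reach, as a shift and turn from the pose commanded when the call began; what a row does not reach only later rows make up. A row lasts 1/10 s, in which the tool goes at most 50 mm and 8.59 degrees, less where a joint would pass 70% of its speed; a pose out of reach is approached as far as the arm can. A call with a gripper value outside its range is refused whole. "claw" is the finger opening in m, from 0 to 0.094, set as the call begins (left out, the last holds). The fingers move at their own pace and stop on an object; "force" is the grip in N (left out, the last holds). Time passes only in rows, so rows that repeat a pose let the fingers close. It gives the time, the measured TCP pose, the force, the opening and the grip force at its end, in the units of the state.
- manip.read_state(): the state, without advancing time (a new reading comes with each control period).
- camera(name): name is "side" or "top" or "wrist"; returns (picture, depth): 420x560x3 uint8, red, green, blue; 420x560 float32, mm along the optical axis (not along the pixel's ray), 0 where there is no reading.
- get_calibration(name): a dict with "fx", "fy", "cx", "cy" (pixels), "origin" and "attitude" of the camera in the world. Camera axes: x right, y down, z forward; pixel columns grow to the right and rows downward; lengths in mm; the calibration is good to about 2 mm. A picture is of the moment at which its call begins: read the wrist's pose just before it. get_calibration takes no time and is no camera call; for the wrist camera it gives the pose at the moment of the call.
- manip.sign_off(): hands the job in; it is judged then, once.
The state is a dict: "clock": time; "joints": joint angles; "qd": joint speeds; "effort": joint torques, N m; "eef_pos": TCP position; "eef_rot": TCP orientation; "wrist_force": force on the tool from outside, world axes, zero at the start; "moment": the same for the moment, N m; "finger_gap": finger opening in mm; "finger_force": force on a finger pad.
Only numpy, scipy, OpenCV 4.12 (cv2) and the standard library are available. Lean on these libraries where they do the work, as an engineer would, in place of code of your own. Each camera call takes 0.05 s, during which the arm holds its last target. There are 200 camera calls.

TASK

Take the long-stemmed amber filter paddle out of its slotted block and hang it by its eye on the arm of the hook stand, in front of the green paddle that already hangs there, without unhooking or tipping the green one. Slide the amber paddle back along the arm so that it pushes the green one before it until you feel both press against the springy rubber stop; keep a light pressure there for a moment (a few newtons, never hard: they are glass), ease off and let go, leaving both hanging close together. Leave the block, the stand and the small bottles and dish around them alone.

Things in the scene. Friction and masses are not known exactly. Their poses are not given: they have to be found in the camera images.
- amber_paddle: paddle to hang, about 90 g: grey frame, round amber glass, orange stem; stands upright in the block. Origin: underside centre; x thickness, y width, z up. Frame 64 mm wide, 10 thick, z 0-60; above it the eye (opening through x, 30 mm wide); shoulder over the eye 46 mm wide, 14 thick, z 102-116; stem to grip 24 mm wide (y), 10 thick (x), z 116-170 (top). Front and back alike.
- amber_eye (a point): apex of the amber paddle's eye, 100 mm above its underside, axes as the paddle. The eye is 30 mm wide, from z 60 mm up to an inverted 45-degree V (z 85 at its sides, apex z 100) that centres itself on the arm; hanging at rest the apex lies 5.7 mm above the arm's centre line.
- green_paddle: paddle already hanging on the arm, about 80 g: grey frame, green shoulder, round green glass, built and measured like the amber one but without stem (top at z 118 mm): fingertips kept at z 130 mm or higher on the amber stem pass above it. Hangs free, slides easily. Pushed together, only the shoulders touch, eyes 14 mm apart. At the start its eye is at x = -10 to -2 mm of the stand.
- green_eye (a point): apex of the green paddle's eye, 100 mm above its underside
- hook_stand: fixed grey stand. Origin on the worktop, z up; the arm points along its -x. Base plate 210 x 100 x 10 mm (x -100 to +110), post 18 mm thick at x = +92. Arm: round bar 8 mm thick, centre line at y = 0, z = 130 mm, from the post to x = -75, where it turns up: tip top at z 148, tip front at x -79 mm. Only the tip and the stop's disc rise above the arm.
- hook_arm (a point): point of the arm's centre line over the stand's origin, 130 mm up; axes as the stand. The stop: black rubber disc 44 mm across round the arm behind the green paddle, sprung from a collar clamped to the arm. Its place varies and is not measured: front face at rest anywhere from x = +15 to +55 mm. It yields toward the post by 1 mm per 4 N, damped, 12 mm at most.
- slot_block: fixed white block, foot 54 x 100 mm, 38 mm high, with one slot 13 mm wide (x) and 68 mm long (y), slot floor 8 mm and mouth 38 mm above the worktop; the amber paddle stands in it with 1.5 to 2 mm of play each way. Origin: centre of its underside.
- oil_bottle: bystander: small bottle with black cap and orange band, 22 x 23 x 48 mm, loose, behind the block; origin: centre of its underside.
- dropper_bottle: bystander: small dropper bottle with black rubber bulb, 25 x 25 x 70 mm, loose; origin: centre of its underside.
- petri_dish: bystander: shallow clear dish, 59 x 59 x 14 mm, loose; origin: centre of its underside.

How it is judged (in metres and radians):
On the way, in this order (a step that is already met when the one before it is completed fails the run):
1. the amber paddle's eye is over the arm, in front of the green paddle (x of amber_eye in the frame of hook_arm between -0.068 and 0.08 m and y of amber_eye in the frame of hook_arm between -0.008 and 0.008 m and z of amber_eye in the frame of hook_arm between -0.001 and 0.012 m), for 0.1 s.
2. the amber paddle presses the green one lightly against the stop (over 2.5 N between the paddles) for 0.3 s, both on the arm (all of step 1 and contact force between amber_paddle and green_paddle above 2.5 N and x of green_eye in the frame of hook_arm between -0.068 and 0.08 m and y of green_eye in the frame of hook_arm between -0.008 and 0.008 m and z of green_eye in the frame of hook_arm between -0.001 and 0.012 m), for 0.3 s.
At the end, for the whole second after the job is handed in: both paddles hang by their eyes on the arm (eye within 8 mm sideways of it and resting on it), upright within 0.15 rad and at rest, with their eyes less than 22 mm apart (a gap under 8 mm) (all of step 1 and x of green_eye in the frame of hook_arm between -0.068 and 0.08 m and y of green_eye in the frame of hook_arm between -0.008 and 0.008 m and z of green_eye in the frame of hook_arm between -0.001 and 0.012 m and distance between amber_eye and green_eye below 0.022 m and angle between each of amber_paddle, green_paddle's own z axis and vertical below 0.15 rad and linear speed of each of amber_paddle, green_paddle below 0.03 m/s); the robot touches nothing.
It fails at once if the paddles are pressed together with more than 14 N (contact force between amber_paddle and green_paddle above 14 N).
It fails at once if the amber paddle is pushed against the stand with more than 20 N (contact force between amber_paddle and hook_stand above 20 N).
It fails at once if the green paddle is tipped by more than 0.35 rad or comes off the arm (angle between green_paddle's own z axis and vertical above 0.35 rad or z of green_eye in the frame of hook_arm below -0.02 m or z of green_eye in the frame of hook_arm above 0.025 m).
It fails at once if a small bottle or the dish is moved by more than 15 mm (distance of any of oil_bottle, dropper_bottle, petri_dish from where it was at the start of the episode above 0.015 m).
It also fails if it takes over 54 s, if anything falls off the work surface, if the arm or the gripper's body presses on something with over 40 N, if the wrist force passes 120 N, or if a joint passes its speed limit or range.

## Working session

There is one attempt and no reset: what is moved stays moved. The work goes in short steps, Python scripts to look and compute and a tool call to move; the robot and the scene stay as the last step left them, time stands still between calls to the robot, and variables do not carry over. Pictures are saved under pics/ and viewed, at most 10 in all, crops included, and the job is handed in when it is done.

Besides the shell and the picture viewer there is one more tool, called as a command line: name --argument value ..., lists and objects as JSON in quotes. jog_arm: Moves the arm, as the interface text tells. Its arguments: {"type":"object","properties":{"plan":{"type":"array"},"claw":{"type":"number"},"force":{"type":"number"}},"required":["plan"]}

```bash
mkdir -p pics
cat > h.py <<'E'
import numpy as np, cv2
from scipy.spatial.transform import Rotation as R
from cell import manip, camera, get_calibration
def cloud(name):
    c=get_calibration(name); im,d=camera(name)
    v,u=np.mgrid[:420,:560]
    P=np.stack([(u-c['cx'])/c['fx']*d,(v-c['cy'])/c['fy']*d,d],-1)
    A=np.array(c['attitude'],float)
    M=A if A.shape==(3,3) else (R.from_euler('xyz',A).as_matrix() if A.size==3 else R.from_quat(A).as_matrix())
    W=P@M.T+np.array(c['origin']); W[d==0]=np.nan
    return im,d,W
E
python3 - <<'E'
from h import *
print(manip.read_state())
for n in('side','top'):
    print(get_calibration(n)); im,d,W=cloud(n); np.savez(n,im=im,W=W)
    cv2.imwrite(f'pics/{n}0.png',im[...,::-1]); print((d>0).mean())
E
```

```text
{'clock': 0.0, 'joints': array([-1.29757420e+00,  3.00500187e-01,  1.52157981e+00, -3.19114292e-05,
        1.32070161e+00, -6.66065219e-02]), 'qd': array([-5.39654433e-04,  8.69319118e-04,  1.35968474e-03,  8.04015230e-04,
       -7.31578980e-05, -1.34255450e-03]), 'effort': array([ 2.55375220e-03, -5.31804514e+01, -3.52740777e+01,  7.09030917e-02,
        2.43934459e-02, -1.06055393e-04]), 'eef_pos': array([ 183.24357122, -518.29658225,  204.87091389]), 'eef_rot': array([-3.14040427e+00, -4.82932794e-05,  3.39836535e-01]), 'wrist_force': array([-0.25099878, -0.341423  , -0.00497419]), 'moment': array([ 0.00919716, -0.00200996, -0.04610837]), 'finger_force': 0.0, 'finger_gap': 94.05222756687772}
{'fx': 458.8398208473735, 'fy': 458.8398208473735, 'cx': 273.5118541336505, 'cy': 212.78128067660796, 'origin': array([ 586.27072719, 1006.38122256, 1145.00865656]), 'attitude': array([-2.39160502,  0.00845521,  3.08843651])}
0.9961649659863946
{'fx': 521.9993644745311, 'fy': 521.9993644745311, 'cx': 284.2170808844873, 'cy': 213.4729586299025, 'origin': array([ 317.27309683,   26.26351382, 1304.13541943]), 'attitude': array([-2.94944024,  0.0262631 , -1.57834855])}
0.9960714285714286
```

View pics/side0.png

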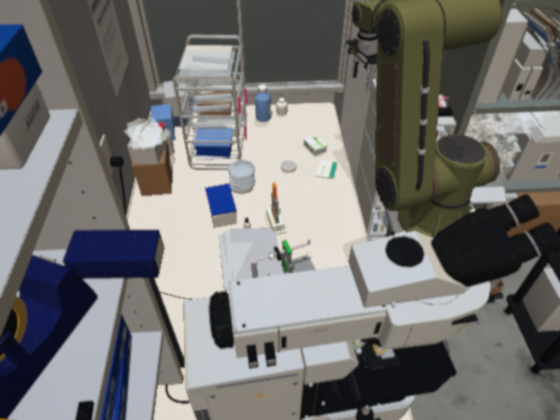

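View pics/top0.png

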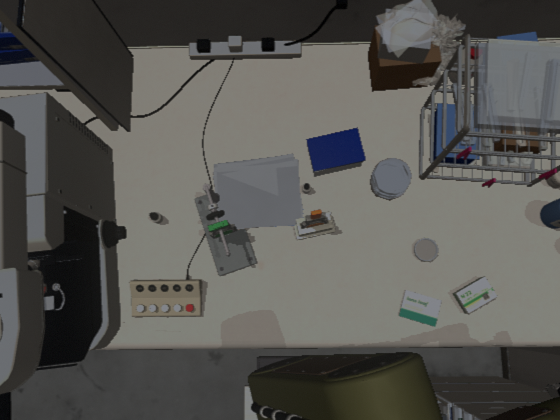

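Side: green paddle about (287,252), amber stem (275,190). Top: stand around (225,235), green (217,227), amber (316,214), block (314,226). Next: measure by colour and depth.

Run:
```python
from h import *
for n,(x0,x1,y0,y1) in {'top':(185,345,170,285),'side':(215,335,165,285)}.items():
    z=np.load(n+'.npz'); im,W=z['im'],z['W']
    s=5 if n=='top' else 4.9
    cv2.imwrite(f'pics/{n}c.png',cv2.resize(im[y0:y1,x0:x1,::-1],None,fx=s,fy=s,interpolation=cv2.INTER_CUBIC))
    hsv=cv2.cvtColor(im,cv2.COLOR_RGB2HSV)
    roi=np.zeros(im.shape[:2],bool); roi[y0:y1,x0:x1]=1
    for nm,lo,hi in(('orange',(3,150,80),(22,255,255)),('green',(50,120,40),(80,255,255))):
        m=(cv2.inRange(hsv,lo,hi)>0)&roi&np.isfinite(W[...,2])
        p=W[m]; v,u=np.nonzero(m); 
        print(n,nm,m.sum(),'uv',u.min(),u.max(),v.min(),v.max())
        top=p[p[:,2]>p[:,2].max()-8]
        print(' zrange',p[:,2].min(),p[:,2].max(),'top mean',top.mean(0),len(top),'min',top.min(0),'max',top.max(0))
    # stand base (z 4-16), and things by height
    if n=='top':
        sub=W[y0:y1,x0:x1]
        for nm,a,b,mk in(('base',5,15,np.s_[20:110,5:75]),('block',30,44,np.s_[20:80,95:155])):
            q=sub[mk].reshape(-1,3); q=q[(q[:,2]>a)&(q[:,2]<b)]
            r=cv2.minAreaRect(q[:,:2].astype(np.float32)); print(nm,len(q),r)
        q=sub[:,5:75].reshape(-1,3); q=q[(q[:,2]>120)&(q[:,2]<160)]
        print(np.round(q[np.argsort(q[:,0])],0).tolist())
```

```text
top orange 35 uv 312 320 210 214
 zrange 173.29994464433094 180.99732115603274 top mean [539.09305549 -15.4498205  176.5971768 ] 35 min [534.92700379 -24.5494198  173.29994464] max [544.34703083  -6.8788735  180.99732116]
top green 102 uv 208 227 220 230
 zrange 145.7718606821095 157.73773866678243 top mean [516.89967313 204.19578374 152.36611097] 78 min [506.08700202 183.88943639 149.75577858] max [528.46052541 226.25469057 157.73773867]
base 2962 ((519.6244506835938, 208.1827850341797), (172.01077270507812, 227.8006134033203), 89.17463684082031)
block 339 ((571.4420776367188, -8.638404846191406), (107.2909927368164, 85.79739379882812), 11.842767715454102)
[[450.0, 183.0, 149.0], [450.0, 184.0, 128.0], [450.0, 182.0, 143.0], [451.0, 180.0, 136.0], [452.0, 183.0, 149.0], [453.0, 182.0, 143.0], [453.0, 186.0, 142.0], [453.0, 180.0, 138.0], [454.0, 181.0, 152.0], [454.0, 179.0, 131.0], [454.0, 183.0, 150.0], [454.0, 179.0, 146.0], [455.0, 187.0, 140.0], [457.0, 181.0, 145.0], [457.0, 184.0, 141.0], [458.0, 181.0, 132.0], [459.0, 188.0, 128.0], [460.0, 183.0, 136.0], [460.0, 185.0, 135.
[... 12258 characters left out ...]
.0], [615.0, 228.0, 125.0], [615.0, 229.0, 134.0], [615.0, 234.0, 134.0], [615.0, 241.0, 133.0], [616.0, 232.0, 130.0], [616.0, 239.0, 130.0], [617.0, 236.0, 136.0], [617.0, 238.0, 136.0], [617.0, 241.0, 135.0], [618.0, 232.0, 132.0], [618.0, 235.0, 130.0]]
side orange 36 uv 273 275 183 198
 zrange 126.85433054663918 178.99386662414838 top mean [538.61059709  -9.7141936  176.75638211] 10 min [535.8588614  -19.48115791 173.56474007] max [541.84891845  -1.67301962 178.99386662]
side green 72 uv 283 290 241 269
 zrange 54.34801143816662 157.1680691426866 top mean [516.59147462 211.0826797  152.22089078] 40 min [507.50001789 190.318046   149.18543287] max [525.38323013 231.46325872 157.16806914]
```

View pics/topc.png

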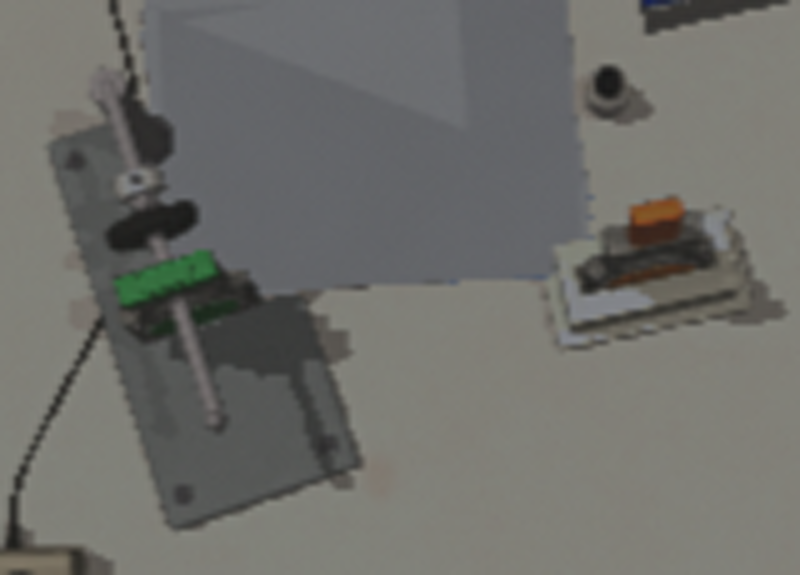

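View pics/sidec.png

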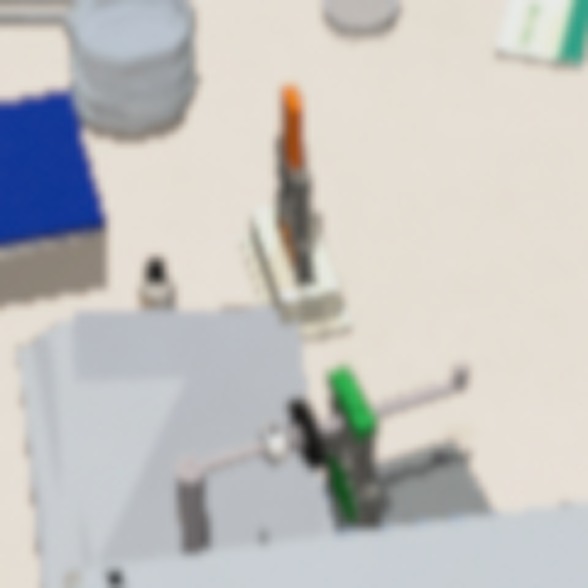

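Crop: the arm's tip is at about (217,420) in the top crop and the disc at about (150,222), with green in front of it. The amber stem is at (655,215). A grey slab lies beside the stand, so I need its height and the line fits.

```bash
cat >> h.py <<'E'
def line(q):  # 2D line fit: angle in deg, point
    vx,vy,x,y=cv2.fitLine(q[:,:2].astype(np.float32),cv2.DIST_HUBER,0,.01,.01).ravel()
    if vx<0: vx,vy=-vx,-vy
    return np.degrees(np.arctan2(vy,vx)),np.array([x,y]),np.array([vx,vy])
E
python3 - <<'E'
from h import *
z=np.load('top.npz'); im,W=z['im'],z['W']
print('slab z',np.nanmedian(W[185:200,240:280].reshape(-1,3),0), 'table',np.nanmedian(W[250:270,280:310,2]))
def band(W,a,b,x0,x1,y0,y1):
    q=W.reshape(-1,3); return q[(q[:,2]>a)&(q[:,2]<b)&(q[:,0]>x0)&(q[:,0]<x1)&(q[:,1]>y0)&(q[:,1]<y1)]
for n in('top','side'):
    W=np.load(n+'.npz')['W']
    q=np.vstack([band(W,124,140,462,503,165,215),band(W,124,140,575,600,205,250)])
    a,p,d=line(q); s=p+d*(530-p[0])/d[0]; print(n,'arm',len(q),a,'at x=530:',s,'z',np.median(q[:,2]))
    t=band(W,140,156,430,475,165,200); print('tip',len(t),t.mean(0),t.min(0))
    po=band(W,60,139,600,640,215,260); print('post',len(po),po.mean(0),(po[:,:2]@d).min()-s@d)
    g=band(W,146,160,498,533,175,235); al=(g[:,:2]-s)@d; print('green along rel s',np.percentile(al,[5,50,95]))
    dk=band(W,120,156,530,556,185,240); al=(dk[:,:2]-s)@d; print('disc along',np.percentile(al,[5,20,50,80,95]))
    # amber
    o=band(W,166,182,515,560,-40,15); print('stemtop',len(o),o.mean(0),line(o)[0])
    b=band(W,32,44,490,570,-80,60); print('block',len(b),cv2.minAreaRect(b[:,:2].astype(np.float32)))
    for h in((120,132),): 
        o=band(W,*h,500,580,-50,30); print('shoulder',len(o),o.mean(0) if len(o) else 0, line(o)[0] if len(o)>5 else 0)
E
```

```text
slab z [624.93281448 120.7551988   13.55006775] table -0.9345730898754709
top arm 101 18.658062 at x=530: [530.      208.07523] z 132.19844555158647
tip 11 [453.55683085 182.79625071 145.53294663] [449.68809582 179.03067437 140.11821824]
post 82 [608.82104458 233.2708299  116.88832107] 74.01524093437638
green along rel s [-19.71050575 -13.85316853  -7.09152748]
disc along [ 6.22162345 11.66560842 13.22884601 18.20076669 25.08354442]
stemtop 54 [538.69824099 -15.69849016 175.23382853] -77.91321
block 322 ((539.077880859375, -15.424858093261719), (41.15483856201172, 85.79739379882812), 11.842767715454102)
shoulder 72 [537.81693584 -14.9114315  123.42857681] -76.79458
side arm 69 18.384165 at x=530: [530.      212.66049] z 132.5289652539724
tip 7 [451.72413519 186.70296685 145.29837578] [447.45561684 183.03315395 140.55836037]
post 115 [609.58342172 242.85750528 103.31562604] 75.3879923047906
green along rel s [-20.34298681 -13.8424538   -8.56129088]
disc along [ 8.55130096 11.5666321  16.25897292 17.78714547 26.39462887]
stemtop 26 [538.26618334 -11.15996857 175.07151076] -69.18841
block 172 ((537.8695068359375, -13.617061614990234), (41.76788330078125, 91.45222473144531), 11.86562442779541)
shoulder 34 [538.11223568  -6.80997947 124.75841049] -66.16966
```

jog_arm --plan '[0.03,0.05,0.05,0,0,8,0.06,0.1,0.1,0,0,16,0.09,0.15,0.12,0,0,24,0.12,0.2,0.12,0,0,32,0.16,0.25,0.12,0,0,40,0.2,0.3,0.12,0,0,48,0.24,0.34,0.12,0,0,56,0.26,0.38,0.12,0,0,64,0.26,0.38,0.12,0,0,72,0.26,0.38,0.12,0,0,80,0.26,0.38,0.12,0,0,84,0.26,0.38,0.12,0,0,84,0.26,0.38,0.12,0,0,84,0.26,0.38,0.12,0,0,84,0.26,0.38,0.12,0,0,84]'

```text
clock: 1.6
eef_pos: [443.0, -139.2, 325.5]
eef_rot: [3.142, 0.0, 1.803]
wrist_force: [-0.5, -0.6, -0.3]
finger_gap: 93.9
finger_force: 0.0
```

jog_arm --plan '[0.04,0.03,0,0,0,0,0.08,0.06,0,0,0,-1,0.095,0.1,0,0,0,-1,0.095,0.126,-0.02,0,0,-1,0.095,0.126,-0.02,0,0,-1,0.095,0.126,-0.02,0,0,-1,0.095,0.126,-0.02,0,0,-1]'

```text
clock: 2.3
eef_pos: [538.4, -13.7, 306.3]
eef_rot: [3.141, 0.001, 1.787]
wrist_force: [-0.9, 0.1, -0.5]
finger_gap: 93.8
finger_force: 0.0
```

Run:
```python
from h import *
s=manip.read_state(); print(s['eef_pos'],s['eef_rot']); print(get_calibration('wrist'))
im,d,W=cloud('wrist'); np.savez('wrist1',im=im,W=W); cv2.imwrite('pics/w1.png',im[...,::-1])
hsv=cv2.cvtColor(im,cv2.COLOR_RGB2HSV)
m=cv2.inRange(hsv,(3,150,80),(22,255,255))>0
for a,b in((172,184),(120,130)):
  q=W[(W[...,2]>a)&(W[...,2]<b)&(abs(W[...,0]-538)<30)&(abs(W[...,1]+13)<45)]
  if len(q): print(a,len(q),cv2.minAreaRect(q[:,:2].astype(np.float32)),np.median(q[:,2]))
```

```text
[538.35400055 -13.74897302 306.30257599] [3.14050160e+00 5.18756702e-04 1.78684294e+00]
{'fx': 333.1497729106767, 'fy': 333.1497729106767, 'cx': 285.19575905958834, 'cy': 209.7950726395241, 'origin': array([525.27219857,  49.5162235 , 485.44417493]), 'attitude': array([ 2.91040827e+00, -2.30021543e-04,  2.15985587e-01])}
172 243 ((539.1041259765625, -16.12224578857422), (8.6292724609375, 24.095821380615234), 12.19062614440918) 177.37768505139974
120 219 ((538.9505615234375, -15.728199005126953), (13.643004417419434, 45.05073547363281), 10.569634437561035) 123.53330080617064
```

View pics/w1.png

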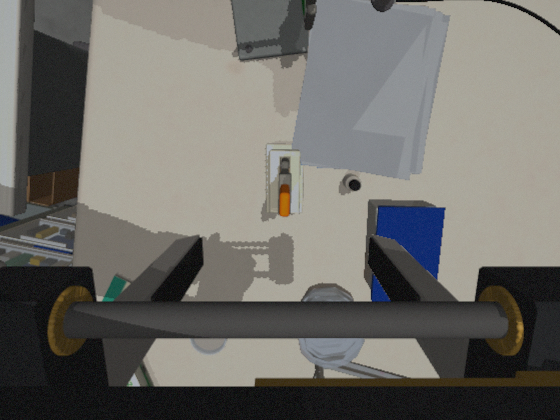

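Wrist view: the stem stands at pixel (285,200), which gives (539.1,-16.1) and yaw of about 12°. This agrees with the top view. Descend and grasp.

jog_arm --plan '[0.0005,-0.002,-0.04,0,0,0,0.0005,-0.002,-0.08,0,0,0,0.0005,-0.002,-0.12,0,0,0,0.0005,-0.002,-0.15,0,0,0,0.0005,-0.002,-0.164,0,0,0,0.0005,-0.002,-0.164,0,0,0,0.0005,-0.002,-0.164,0,0,0]'

```text
clock: 3.05
eef_pos: [539.6, -15.0, 143.1]
eef_rot: [3.14, 0.001, 1.788]
wrist_force: [-0.3, 0.3, -0.9]
finger_gap: 93.8
finger_force: 0.0
```

jog_arm --plan '[0,0,0,0,0,0,0,0,0,0,0,0,0,0,0,0,0,0,0,0,0,0,0,0,0,0,0,0,0,0,0,0,0,0,0,0,0,0,0,0,0,0,0,0,0,0,0,0,0,0,0,0,0,0,0,0,0,0,0,0,0,0,0,0,0,0,0,0,0,0,0,0]' --claw 0 --force 25

```text
clock: 4.25
eef_pos: [538.7, -14.5, 141.4]
eef_rot: [-3.141, -0.0, 1.788]
wrist_force: [-0.6, -0.2, 0.6]
finger_gap: 10.2
finger_force: 25.0
```

jog_arm --plan '[0,0,0.01,0,0,0,0,0,0.03,0,0,0,0,0,0.06,0,0,0,-0.005,0,0.09,0,0,0,-0.025,0.01,0.1,0,0,0,-0.05,0.035,0.1,0,0,1,-0.075,0.065,0.1,0,0,2,-0.1,0.1,0.1,0,0,3,-0.12,0.135,0.1,0,0,4,-0.129,0.165,0.09,0,0,6.3,-0.129,0.18,0.07,0,0,6.3,-0.129,0.184,0.055,0,0,6.3,-0.129,0.184,0.051,0,0,6.3,-0.129,0.184,0.051,0,0,6.3,-0.129,0.184,0.051,0,0,6.3,-0.129,0.184,0.051,0,0,6.3,-0.129,0.184,0.051,0,0,6.3]'

```text
clock: 5.95
eef_pos: [410.1, 169.2, 193.0]
eef_rot: [3.141, 0.0, 1.898]
wrist_force: [-0.3, -0.0, -1.7]
finger_gap: 9.5
finger_force: 25.0
```

Run:
```python
from h import *
s=manip.read_state(); print(s['eef_pos'],s['eef_rot'],s['wrist_force'])
for n in('top','side','wrist'):
    im,d,W=cloud(n); np.savez(n+'2',im=im,W=W); cv2.imwrite(f'pics/{n}2.png',im[...,::-1])
a=[cv2.imread('pics/wrist2.png'),cv2.resize(cv2.imread('pics/side2.png')[190:330,200:380],(540,420),interpolation=cv2.INTER_CUBIC)]
cv2.imwrite('pics/c2.png',cv2.resize(np.hstack(a),(800,306)))
W=np.load('wrist2.npz')['W']
def band(a,b,x0,x1,y0,y1):
    q=W.reshape(-1,3); return q[(q[:,2]>a)&(q[:,2]<b)&(q[:,0]>x0)&(q[:,0]<x1)&(q[:,1]>y0)&(q[:,1]<y1)]
q=np.vstack([band(124,140,462,503,165,215),band(124,140,575,600,205,250)])
a,p,d=line(q); print('arm',len(q),a,p+d*(530-p[0])/d[0],np.median(q[:,2]))
t=band(140,156,430,475,165,205); print('tip',len(t),t.mean(0),t.min(0))
for lo,hi in((215,226),(165,176),(105,119),(60,90)):
    o=band(lo,hi,370,450,120,215); print(lo,len(o)); 
    if len(o)>4: print(cv2.minAreaRect(o[:,:2].astype(np.float32)),np.percentile(o[:,2],[5,50,95]))
```

```text
[410.09443699 169.24703224 193.01158527] [3.14067430e+00 3.78872824e-05 1.89783220e+00] [-0.25840231 -0.0412339  -1.68194927]
arm 1034 18.813171 [530.      210.02376] 133.0742044305636
tip 115 [451.68478348 183.36626739 145.83825886] [448.52983629 179.21521274 140.31662259]
215 576
((407.3694763183594, 175.92921447753906), (28.9901065826416, 22.146223068237305), 59.171024322509766) [215.78109774 221.05177485 225.71476416]
165 501
((407.110595703125, 180.3026885986328), (13.227502822875977, 20.078651428222656), 18.589210510253906) [169.09447781 174.85550732 175.77697944]
105 125
((403.991455078125, 188.71920776367188), (11.212388038635254, 19.8918514251709), 17.799135208129883) [108.12069387 117.91850029 118.92668358]
60 41
((403.0645751953125, 196.20530700683594), (4.994911193847656, 11.236729621887207), 87.58440399169922) [64.25449921 77.18799651 88.94853413]
```

View pics/c2.png

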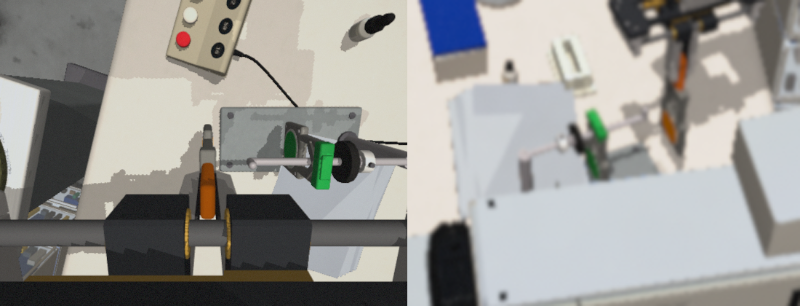

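The paddle hangs upright in the hand in front of the tip, about 1.5 mm off the arm's line, with its underside at 59 mm. Thread it on.

jog_arm --plan '[-0.0005,0.0014,0,0,0,0,0.009,0.0046,0,0,0,0,0.0185,0.0079,0,0,0,0,0.028,0.0111,0,0,0,0,0.0375,0.0143,0,0,0,0,0.047,0.0175,0,0,0,0,0.0565,0.0208,0,0,0,0,0.0686,0.0249,0,0,0,0,0.0686,0.0249,0,0,0,0,0.0686,0.0249,0,0,0,0]'

```text
clock: 7.1
eef_pos: [478.3, 194.3, 192.1]
eef_rot: [-3.141, -0.0, 1.898]
wrist_force: [0.9, -0.2, 0.2]
finger_gap: 10.0
finger_force: 25.0
```

Run:
```python
from h import *
s=manip.read_state(); print(s['eef_pos'],s['wrist_force'])
W=cloud('wrist')[2]
d=np.array([.9466,.3225]); n=np.array([-.3225,.9466]); o=np.array([530,210.])
q=W.reshape(-1,3); q=q[np.isfinite(q[:,2])]
al=(q[:,:2]-o)@d; la=(q[:,:2]-o)@n
def rep(nm,m): print(nm,m.sum(),'al',np.percentile(al[m],[2,50,98]).round(1),'la',np.percentile(la[m],[2,50,98]).round(1),'z',np.percentile(q[m,2],[5,50,95]).round(1))
r=abs(la)<45
rep('green shoulder',r&(q[:,2]>148)&(q[:,2]<158)&(al>-32)&(al<4))
rep('disc',r&(abs(la)>8)&(q[:,2]>122)&(q[:,2]<158)&(al>3)&(al<35))
rep('amber shoulder',r&(q[:,2]>166)&(q[:,2]<178)&(al>-80)&(al<-25))
rep('amber frame',r&(q[:,2]>112)&(q[:,2]<122)&(al>-70)&(al<-38))
rep('tip',r&(abs(la)<8)&(q[:,2]>140)&(q[:,2]<155)&(al<-70)&(al>-100))
```

```text
[478.30383243 194.34617902 192.13874956] [ 0.88243999 -0.24698514  0.18303744]
green shoulder 1294 al [-21.  -14.7  -7.6] la [-22.4   0.8  21.3] z [149.9 151.9 154.2]
disc 776 al [10.2 12.5 33.9] la [-20.8   9.2  20.4] z [125.8 139.9 149.5]
amber shoulder 555 al [-59.6 -52.8 -46.7] la [ 4.7 16.8 23. ] z [170.4 174.4 175.8]
amber frame 175 al [-58.6 -53.5 -48.1] la [22.7 27.2 31.9] z [114.2 118.  120. ]
tip 113 al [-85.2 -81.5 -78.3] la [-4.1  0.3  3.1] z [140.9 146.3 148.4]
```

jog_arm --plan '[0,0,-0.005,0,0,0,0,0,-0.01,0,0,0,0,0,-0.015,0,0,0,0,0,-0.019,0,0,0,0,0,-0.022,0,0,0,0,0,-0.022,0,0,0,0,0,-0.022,0,0,0,0,0,-0.022,0,0,0]'

```text
clock: 7.95
eef_pos: [478.4, 194.4, 170.6]
eef_rot: [3.141, -0.0, 1.898]
wrist_force: [0.5, 0.6, -1.5]
finger_gap: 10.1
finger_force: 25.0
```

```bash
cat >> h.py <<'E'
def report():
    s=manip.read_state(); print(s['eef_pos'],s['wrist_force'],s['moment'])
    im,_,W=cloud('wrist')
    d=np.array([.9466,.3225]); n=np.array([-.3225,.9466]); o=np.array([530,210.])
    q=W.reshape(-1,3); c=im.reshape(-1,3).astype(int); k=np.isfinite(q[:,2]); q=q[k]; c=c[k]
    al=(q[:,:2]-o)@d; la=(q[:,:2]-o)@n; r=abs(la)<45
    g=(c[:,1]>c[:,0]*1.5)&(c[:,1]>c[:,2]*1.5)
    def rep(nm,m): 
        if m.sum()>5: print(nm,m.sum(),'al',np.percentile(al[m],[2,50,98]).round(1),'la',np.percentile(la[m],[2,50,98]).round(1),'z',np.percentile(q[m,2],[5,50,95]).round(1))
    rep('green shoulder',g&r&(q[:,2]>146)&(q[:,2]<160)&(al>-45)&(al<40))
    rep('disc',r&(abs(la)>8)&(q[:,2]>122)&(q[:,2]<158)&(al>3)&(al<35)&(c.max(1)<70))
    rep('amber shoulder',~g&r&(q[:,2]>144)&(q[:,2]<157)&(al>-80)&(al<8))
    return im
E
python3 -c "
from h import *
report()"
```

```text
[478.42723826 194.41458117 170.59264405] [ 0.48243114  0.57173416 -1.49599262] [-0.0450134  -0.09957042  0.00063622]
green shoulder 1344 al [-21.1 -15.2  -8.3] la [-16.    4.   21.6] z [149.1 152.  154.3]
disc 776 al [10.2 11.1 17.2] la [-20.6   9.7  20.1] z [125.  141.6 150. ]
amber shoulder 642 al [-79.  -52.6  -7.4] la [-8.7 15.9 23. ] z [146.6 152.7 154.3]
```

Amber is over the arm with the eye about 6.5 mm above its centre line and no load. Slide it back most of the way.

jog_arm --plan '[0.0038,0.0013,0,0,0,0,0.0076,0.0026,0,0,0,0,0.0114,0.0039,0,0,0,0,0.0151,0.0052,0,0,0,0,0.0189,0.0065,0,0,0,0,0.0208,0.0071,0,0,0,0,0.0227,0.0077,0,0,0,0,0.0246,0.0084,0,0,0,0,0.0265,0.009,0,0,0,0,0.0284,0.0097,0,0,0,0,0.0303,0.0103,0,0,0,0,0.0322,0.011,0,0,0,0,0.0341,0.0116,0,0,0,0,0.0341,0.0116,0,0,0,0,0.0341,0.0116,0,0,0,0,0.0341,0.0116,0,0,0,0]'

```text
clock: 9.6
eef_pos: [512.5, 206.0, 170.5]
eef_rot: [3.141, -0.0, 1.898]
wrist_force: [-0.8, -0.7, -0.4]
finger_gap: 9.8
finger_force: 25.0
```

```bash
python3 -c "
from h import *
im=report(); cv2.imwrite('pics/w3.png',im[...,::-1])"
```

```text
[512.51410523 205.98207975 170.50690372] [-0.7667492  -0.67599156 -0.40474759] [-0.0277315  -0.10649758  0.02532677]
green shoulder 679 al [-9.3 -2.7  3.3] la [ 2.6 12.7 21.8] z [149.3 151.7 154.2]
disc 580 al [10.4 12.7 17.4] la [-20.1  10.4  20.2] z [125.9 143.9 150.1]
amber shoulder 631 al [-79.3 -16.7   3.9] la [-1.3 16.  23. ] z [146.2 152.6 154.2]
```

View pics/w3.png

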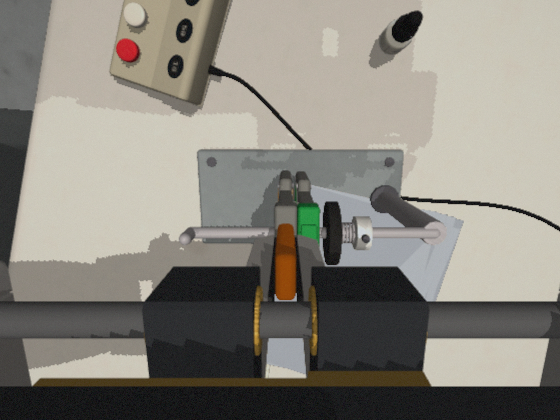

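The wrist view shows amber (287,225) pushing green (308,220), with the disc (333,232) about 6 mm ahead. Close in slowly.

jog_arm --plan '[0.0009,0.0003,0,0,0,0,0.0019,0.0006,0,0,0,0,0.0028,0.001,0,0,0,0,0.0038,0.0013,0,0,0,0,0.0047,0.0016,0,0,0,0,0.0047,0.0016,0,0,0,0]'

```text
clock: 10.25
eef_pos: [517.3, 207.6, 170.4]
eef_rot: [-3.142, 0.0, 1.898]
wrist_force: [-1.4, 0.5, 0.8]
finger_gap: 9.9
finger_force: 25.0
```

jog_arm --plan '[0.0005,0.0002,0,0,0,0,0.0009,0.0003,0,0,0,0,0.0009,0.0003,0,0,0,0,0.0009,0.0003,0,0,0,0]'

```text
clock: 10.65
eef_pos: [518.1, 207.9, 170.4]
eef_rot: [3.141, -0.0, 1.898]
wrist_force: [-1.0, 0.3, 0.9]
finger_gap: 9.6
finger_force: 25.0
```

```bash
python3 -c "
from h import *
f=[]
for i in range(4): report() if i==0 else camera('wrist'); f.append(manip.read_state()['wrist_force'])
print(np.mean(f,0))"
```

```text
[518.14557007 207.87453559 170.44031542] [-0.99121622  0.26623026  0.88754445] [-0.09964009  0.20574288 -0.02097894]
green shoulder 721 al [-3.9  2.8  9.6] la [ 2.6 12.9 21.8] z [149.3 151.6 154. ]
disc 429 al [ 3.9 14.  17.5] la [-16.8  13.5  21.9] z [131.9 145.9 150.1]
amber shoulder 581 al [-79.3 -11.3  -4.6] la [-0.9 16.1 22.9] z [146.3 152.6 154.1]
[-0.7490899  -0.39337186 -0.48341156]
```

jog_arm --plan '[0.0005,0.0002,0,0,0,0,0.0007,0.0002,0,0,0,0,0.0007,0.0002,0,0,0,0,0.0007,0.0002,0,0,0,0]'

```text
clock: 11.25
eef_pos: [518.8, 208.1, 170.4]
eef_rot: [-3.142, -0.0, 1.898]
wrist_force: [-1.7, -1.6, 0.0]
finger_gap: 10.0
finger_force: 25.0
```

jog_arm --plan '[0.0005,0.0002,0,0,0,0,0.0005,0.0002,0,0,0,0,0.0005,0.0002,0,0,0,0]'

```text
clock: 11.55
eef_pos: [519.2, 208.2, 170.4]
eef_rot: [-3.141, -0.0, 1.898]
wrist_force: [-3.6, -1.8, 0.9]
finger_gap: 9.6
finger_force: 25.0
```

```bash
cat >> h.py <<'E'
def force():
    f=[]
    for i in range(6): camera('wrist'); s=manip.read_state(); f.append(np.r_[s['eef_pos'],s['wrist_force'],s['moment']])
    print(np.mean(f,0).round(2),np.std(f,0).round(2))
E
python3 -c "
from h import *
force()"
```

```text
[ 5.1924e+02  2.0823e+02  1.7045e+02 -3.6500e+00 -1.6500e+00  1.6600e+00
 -2.9000e-01  7.5000e-01  0.0000e+00] [0.02 0.01 0.01 0.21 0.31 0.61 0.03 0.02 0.02]
```

jog_arm --plan '[0.0005,0.0002,0,0,0,0,0.0005,0.0002,0,0,0,0,0.0005,0.0002,0,0,0,0,0.0005,0.0002,0,0,0,0,0.0005,0.0002,0,0,0,0]'

```text
clock: 12.35
eef_pos: [519.7, 208.4, 170.5]
eef_rot: [-3.141, 0.0, 1.898]
wrist_force: [-4.4, -2.4, 1.0]
finger_gap: 9.5
finger_force: 25.0
```

```bash
python3 -c "
from h import *
force(); im=report()"
```

```text
[ 5.1967e+02  2.0839e+02  1.7043e+02 -5.1600e+00 -1.8800e+00  2.4400e+00
 -4.0000e-01  1.0000e+00  1.0000e-02] [0.01 0.01 0.01 0.24 0.78 0.6  0.02 0.03 0.03]
[519.68350877 208.39470251 170.4454262 ] [-5.06714271 -0.29162869  3.37823804] [-0.39343813  1.01003358  0.01143142]
green shoulder 713 al [-2.3  4.4 11.1] la [ 2.7 13.  21.9] z [149.5 151.5 153.9]
disc 407 al [ 3.9 15.  18.5] la [-16.5  14.4  22. ] z [131.  145.7 150.3]
amber shoulder 601 al [-79.5 -10.3  -3. ] la [-1.4 16.1 22.9] z [146.  152.6 153.9]
```

About 5.5 N was held for over 0.8 s. Ease off, set it down, and open slightly.

jog_arm --plan '[-0.0005,-0.0002,0,0,0,0,-0.0009,-0.0003,0,0,0,0,-0.0014,-0.0005,0,0,0,0,-0.0019,-0.0006,0,0,0,0,-0.0021,-0.0007,-0.0005,0,0,0,-0.0021,-0.0007,-0.0005,0,0,0,-0.0021,-0.0007,-0.0005,0,0,0]'

```text
clock: 13.4
eef_pos: [517.8, 207.7, 170.0]
eef_rot: [3.141, 0.0, 1.898]
wrist_force: [-0.4, -1.1, -0.3]
finger_gap: 9.8
finger_force: 25.0
```

```bash
python3 -c "
from h import *
force()"
```

```text
[ 5.1777e+02  2.0775e+02  1.6998e+02  4.1000e-01 -3.5000e-01 -6.3000e-01
 -7.0000e-02 -2.0000e-01  0.0000e+00] [0.01 0.01 0.01 0.4  0.34 0.44 0.04 0.04 0.03]
```

jog_arm --plan '[0,0,0,0,0,0,0,0,0,0,0,0,0,0,0,0,0,0,0,0,0,0,0,0,0,0,0,0,0,0,0,0,0,0,0,0,0,0,0,0,0,0,0,0,0,0,0,0]' --claw 0.026

```text
clock: 14.5
eef_pos: [517.7, 207.8, 169.9]
eef_rot: [3.142, -0.0, 1.898]
wrist_force: [0.7, 0.1, 0.6]
finger_gap: 25.9
finger_force: 0.0
```

```bash
python3 -c "
from h import *
im=report(); cv2.imwrite('pics/w4.png',im[...,::-1])"
```

```text
[517.7053701  207.75392037 169.93451245] [0.74363426 0.05171821 0.60903046] [-0.04480813 -0.08272222 -0.02672732]
green shoulder 1102 al [-3.   1.5 10.3] la [-21.8   8.   21.7] z [149.1 151.6 154. ]
disc 324 al [ 3.6 14.1 17.9] la [ 8.2 15.6 22. ] z [130.6 144.2 149.4]
amber shoulder 662 al [-79.4 -11.8  -4.8] la [-14.3  13.8  21.9] z [146.2 151.2 152.8]
```

View pics/w4.png

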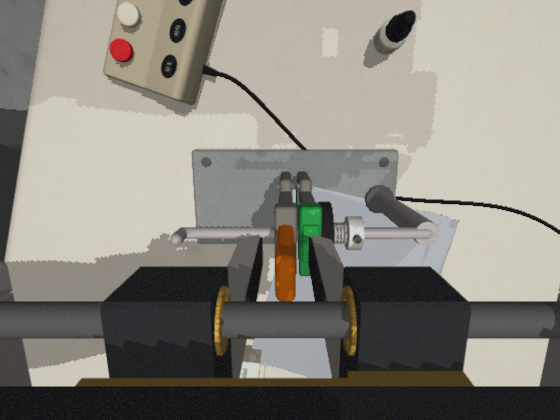

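Both hang upright with a gap of 1–2 mm, and the fingers are clear of the stem (285,250). Retreat upward.

jog_arm --plan '[0,0,0.01,0,0,0,0,0,0.03,0,0,0,0,0,0.055,0,0,0,0,0,0.085,0,0,0,0,0,0.11,0,0,0,0,0,0.13,0,0,0,0,0,0.13,0,0,0,0,0,0.13,0,0,0,0,0,0.13,0,0,0,0,0,0.13,0,0,0,0,0,0.13,0,0,0,0,0,0.13,0,0,0]'

```text
clock: 15.75
eef_pos: [517.7, 207.7, 299.6]
eef_rot: [-3.141, -0.0, 1.898]
wrist_force: [-0.2, -0.2, 0.1]
finger_gap: 26.0
finger_force: 0.0
```

```bash
python3 -c "
from h import *
a=report(); cv2.imwrite('pics/w5.png',a[...,::-1])
b=camera('side')[0]; cv2.imwrite('pics/s5.png',cv2.resize(b[200:300,230:350,::-1],(504,420)))
cv2.imwrite('pics/c5.png',cv2.resize(np.hstack([a[...,::-1],cv2.imread('pics/s5.png')]),(800,316)))"
```

```text
[517.65972783 207.73901014 299.60381171] [-0.20673555 -0.16911837  0.06054931] [-0.04904772 -0.09413143  0.05635348]
green shoulder 625 al [-3.   3.7 10.2] la [-22.4   0.3  21.4] z [149.4 151.9 154.3]
disc 173 al [ 4.  14.1 17.5] la [-19.8  11.   22. ] z [133.4 146.5 150.2]
amber shoulder 275 al [-79.2 -12.1  -5.1] la [-20.   13.5  21.9] z [146.  151.1 152.6]
```

View pics/c5.png

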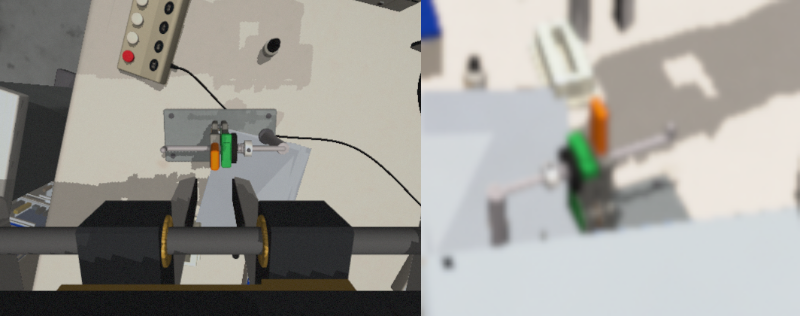

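Both paddles hang upright side by side on the arm, and the block is empty and in place. The gripper is clear.

```bash
python3 -c "
from h import *
print(manip.sign_off())"
```

```text
the job is handed in; nothing more can be done
None
```

The amber paddle hangs on the hook arm in front of the green one, a millimetre or two apart; I pressed both against the stop at about 5.5 N, eased off, let go and handed the job in at about 16 s of the 54 s allowed (no verdict was shown).

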